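# Turn the job flag of the finished hub

## Task

The flanged hub has been repaired. Turn over the hinged status flag of the tray that holds the hub: push it up by a finger from its near side, over its hinge, and down until it lies flat on the far side with its other face showing. Do not pinch the flag, leave the other tray's flag as it is, and do not move the parts, tools or bottle; nothing is to be picked up.

Things in the scene. Friction and masses are not known exactly. Their poses are not given: they have to be found in the camera images.
- left_station: Job station on the +y side of the bench, fixed. Origin on the bench (z = 0) below the middle of the flag hinge; x level, away from the robot, y along the hinge. 4 mm foot plate (x -25 to 105 mm), two brackets at y +-58 mm (8 mm thick, 50 mm along x, 105 mm high), behind them an open grey tray (x 100 to 250 mm, 128 mm wide, walls 35 mm high). Free space below the flag's near half.
- left_pivot (a point): Middle of this flag's level hinge axis, 95 mm above the bench, midway between the brackets (108 mm free between them; their tops are 10 mm above the axis). Axes as the station's.
- left_tray (a point): Centre of this station's tray floor, 175 mm beyond the hinge and 4 mm above the bench.
- left_flag (a joint): Flag angle, rad. 0: level towards the robot (station -x), ring face up; pi/2: upright; pi: level on the far side, over the foot plate, disc face up. Hard stops at 0 and pi. Starts between 0 and 0.35. Stiff friction hinge (0.055 N m; flag weight moment about 0.035 N m): the flag stays wherever it is left; 0.2 to 1.2 N at its free edge turns it.
- left_edge (a point): Middle of the flag's free edge, 90 mm from the hinge axis. The flag is a bare aluminium plate, 90 mm wide along the hinge, 6 mm thick, of two 3 mm sheets: on the face with the dark ring (44 mm, up at the start) an 84 mm wide sheet reaching 87 mm from the hinge, on the other face, with the solid dark disc (48 mm), one 90 mm wide reaching 90 mm.
- right_station: Job station on the -y side of the bench, fixed. Origin on the bench (z = 0) below the middle of the flag hinge; x level, away from the robot, y along the hinge. 4 mm foot plate (x -25 to 105 mm), two brackets at y +-58 mm (8 mm thick, 50 mm along x, 105 mm high), behind them an open grey tray (x 100 to 250 mm, 128 mm wide, walls 35 mm high). Free space below the flag's near half.
- right_pivot (a point): Middle of this flag's level hinge axis, 95 mm above the bench, midway between the brackets (108 mm free between them; their tops are 10 mm above the axis). Axes as the station's.
- right_tray (a point): Centre of this station's tray floor, 175 mm beyond the hinge and 4 mm above the bench.
- right_flag (a joint): Flag angle, rad. 0: level towards the robot (station -x), ring face up; pi/2: upright; pi: level on the far side, over the foot plate, disc face up. Hard stops at 0 and pi. Starts between 0 and 0.35. Stiff friction hinge (0.055 N m; flag weight moment about 0.035 N m): the flag stays wherever it is left; 0.2 to 1.2 N at its free edge turns it.
- right_edge (a point): Middle of the flag's free edge, 90 mm from the hinge axis. The flag is a bare aluminium plate, 90 mm wide along the hinge, 6 mm thick, of two 3 mm sheets: on the face with the dark ring (44 mm, up at the start) an 84 mm wide sheet reaching 87 mm from the hinge, on the other face, with the solid dark disc (48 mm), one 90 mm wide reaching 90 mm.
- hub: Flanged hub, bare steel: round flange 80 mm across and 12 mm thick, with a 42 mm boss up to 48 mm height. Origin at the centre of its underside. It stands loose in one of the two trays.
- block: Bearing block, bare steel: oblong foot 80 x 32 x 14 mm with a 48 mm round housing, 54 mm high, loose in the tray without the hub. Origin at the centre of its underside.
- oil: Bystander: yellow bottle with red cap, 56 mm across, 130 mm high, standing between the stations. Origin at the centre of its underside.
- driver: Bystander: screwdriver with orange handle, lying nearer the robot between the stations, along its x. Origin about its middle, at its underside.
- spanner: Bystander: steel spanner lying on the -y side of the bench. Origin about its middle, at its underside.
- collar: Bystander: dark steel ring, 60 mm across, 20 mm high, on the +y side of the bench. Origin at the centre of its underside.

How it is judged:
At the end, for the whole second after the job is handed in: The flag of the tray that holds the hub lies at rest on the far side within 0.19 rad (11 degrees) of level; the other flag is still on its near side (joint below 0.6 rad); the parts, tools and bottle are within 30 mm of where they started (((horizontal distance between hub and left_tray below 0.06 m and value of joint left_flag above 2.95 rad and velocity of joint left_flag between -0.1 and 0.1 rad/s and value of joint right_flag below 0.6 rad) or (horizontal distance between hub and right_tray below 0.06 m and value of joint right_flag above 2.95 rad and velocity of joint right_flag between -0.1 and 0.1 rad/s and value of joint left_flag below 0.6 rad)) and distance of each of hub, block, oil, driver, spanner, collar from where it was at the start of the episode below 0.03 m); the robot touches nothing.
It fails at once if the flag of the tray without the hub was turned (its free edge moved over 20 mm) ((horizontal distance between hub and left_tray below 0.06 m and distance of right_edge from where it was at the start of the episode above 0.02 m) or (horizontal distance between hub and right_tray below 0.06 m and distance of left_edge from where it was at the start of the episode above 0.02 m)).
It fails at once if a flag was pinched: the fingers press on both its faces at once, over 3 N each ((contact force between the fingers and left_flag_c1 above 3 N and contact force between the fingers and left_flag_c2 above 3 N) or (contact force between the fingers and right_flag_c1 above 3 N and contact force between the fingers and right_flag_c2 above 3 N)).
It fails at once if a part, a tool or the bottle was carried or knocked over 30 mm away (distance of any of hub, block, oil, driver, spanner, collar from where it was at the start of the episode above 0.03 m).
It fails at once if a part, a tool or the bottle was lifted over 15 mm (height (world z) of any of hub, block above 0.019 m or height (world z) of any of oil, collar above 0.015 m or height (world z) of any of driver, spanner above 0.03 m).
It also fails if it takes over 38 s, if anything falls off the work surface, if the arm or the gripper's body presses on something with over 40 N, if the wrist force passes 120 N, or if a joint passes its speed limit or range.

## Robot

A 7-joint arm with a two-finger parallel gripper is mounted at the origin on the work surface. World frame = base frame: x ahead of the robot, y to its left, z up, the work surface at z = 0. Lengths are in m, angles in rad, forces in N, time in s.
With the tool pointing down it reaches from about 0.4 to 0.85 m from the base axis. Payload 4.5 kg.
Tool frame: the origin (TCP) lies at the very end of the fingers, on their centre line; the grasp point (between the pads) lies 19 mm behind it; z points along the fingers, y is the line along which they close (so a half turn about z gives the same grasp; the last joint's range is limited). The gripper opens to 85 mm and grips with 20 to 120 N. Pads are 22 mm wide; open, the fingers measure 114 mm over their backs; the gripper's body (76 mm by 85 mm) begins 54 mm behind the grasp point. The pads swing forward as they close: fully open they stand 13 mm farther back than shut.
Start: joints at [0.034, 0.689, -0.195, 1.565, 0.157, 0.902, -0.215], TCP at [0.625, 0, 0.231] pointing down, gripper open.
Joint ranges: [-3.01, 3.01], [-0.46, 2.08], [-1.47, 1.51], [0.13, 2.56], [-1, 4.14], [0.04, 2.09], [-2.66, 2.66]. Speed limits (rad/s): [2.57, 2.57, 3.14, 3.14, 3.14, 3.14, 3.14].

## Interface

Orientations are given as a rotation vector (axis times angle).
In Python, from bench import readout, cams, ctrl gives the robot as it stands.
- The arm moves only by the tool servo_tool, never from a script. Its argument "plan" is one flat list of numbers, 4 for each row, row after row: the shift along the tool's x, y, z in cm, then the turn about the tool's z in rad. In form: [dx, dy, dz, twist, dx, dy, dz, twist, ...]. A call has 1 to 20 rows; each row shifts and turns the commanded pose from where the row before left it, along the tool's axes as they then stand; what a row does not reach is not made up. A row lasts 1/12 s, in which the tool goes at most 41.7 mm and 7.16 degrees, less where a joint would pass 70% of its speed; a pose out of reach is approached as far as the arm can. A call with a gripper value outside its range is refused whole. "gripper" is the closure in counts, from 0 (fully open) to 255 (shut), set as the call begins (left out, the last holds). The fingers move at their own pace and stop on an object; "grip_force" is the grip in N (left out, the last holds). Time passes only in rows, so rows that do not move let the fingers close. It gives the time, the measured TCP pose, the force, the opening and the grip force at its end, in the units of the state.
- readout.observe(): the state, without advancing time (a new reading comes with each control period).
- cams.capture(name): name is "scene" or "side" or "wrist"; returns a dict with "pixels" (384x512x3 uint8, red, green, blue), "range_z" (384x512 float32, m along the optical axis (not along the pixel's ray), 0 where there is no reading), "K" (3x3 intrinsics, pixels), "k1" (the pictures are not rectified: a ray, as slopes to the right and down, at radius r is drawn at 1 + k1 r^2 times it, then the intrinsics apply), "pose" (4x4, takes a point from camera to world coordinates). Camera axes: x right, y down, z forward; pixel columns grow to the right and rows downward; lengths in m; the calibration is good to about 2 mm. A picture is of the moment at which its call begins.
- ctrl.finish_job(): hands the job in; it is judged then, once.
The state is a dict: "t": time; "q": joint angles; "joint_velocities": joint speeds; "effort": joint torques, N m; "ee_pos": TCP position; "orientation": TCP orientation; "force": force on the tool from outside, world axes, zero at the start; "ft_torque": the same for the moment, N m; "gripper_width": opening from 0.0 (shut) to 1.0 (fully open); "grasp_force": force on a finger pad.
Only numpy, scipy, OpenCV 4.12 (cv2) and the standard library are available. Lean on these libraries where they do the work, as an engineer would, in place of code of your own. Each camera call takes 0.05 s, during which the arm holds its last target. There are 200 camera calls.

## Working session

There is one attempt and no reset: what is moved stays moved. The work goes in short steps, Python scripts to look and compute and a tool call to move; the robot and the scene stay as the last step left them, time stands still between calls to the robot, and variables do not carry over. Pictures are saved under pics/ and viewed, at most 10 in all, crops included, and the job is handed in when it is done.

Besides the shell and the picture viewer there is one more tool, called as name(argument=value, ...), one argument or row to a line, values as JSON. servo_tool: Moves the arm, as the interface text tells. Its arguments: {"type":"object","properties":{"plan":{"type":"array"},"gripper":{"type":"number"},"grip_force":{"type":"number"}},"required":["plan"]}

```bash
mkdir -p pics; cat > h.py <<'E'
import numpy as np, cv2
from bench import readout, cams, ctrl
def cap(n):
    c=cams.capture(n); return c
def pts(c):
    "world points for all pixels from depth"
    K=c["K"];h,w=c["range_z"].shape
    u,v=np.meshgrid(np.arange(w,dtype=float),np.arange(h,dtype=float))
    D=np.array([c["k1"],0,0,0,0],float)
    n=cv2.undistortPoints(np.stack([u,v],-1).reshape(-1,1,2),K,D).reshape(h,w,2)
    z=c["range_z"]; P=np.dstack([n*z[...,None],z])
    return P@c["pose"][:3,:3].T+c["pose"][:3,3]
E
python3 - <<'E'
from h import *
s=readout.observe();print(s)
for n in("scene","side"):
    c=cap(n);cv2.imwrite(f"pics/{n}0.png",c["pixels"][...,::-1]);P=pts(c);np.savez(f"{n}0.npz",P=P,rgb=c["pixels"],z=c["range_z"]);print(n,c["pose"][:3,3],c["pose"][:3,2],c["k1"])
E
```

```text
{'t': 0.0, 'q': array([ 0.03379777,  0.68999276, -0.19453632,  1.56637847,  0.15728647,
        0.90249127, -0.21510345]), 'joint_velocities': array([-8.06538465e-05, -6.16431922e-04, -1.62103704e-03, -1.32989421e-03,
        6.87618903e-04,  4.32825992e-04, -9.82396985e-04]), 'effort': array([ 1.13546095e-03, -5.39627159e+01, -1.26661520e+00, -1.58547074e+01,
        9.07521317e-03,  9.41080711e-03,  5.53111545e-05]), 'ee_pos': array([ 6.24333236e-01, -3.42413377e-05,  2.30469960e-01]), 'orientation': array([-2.22045246e+00, -2.22066620e+00,  2.20520275e-03]), 'force': array([-0.221543  , -0.84002793,  0.44170928]), 'ft_torque': array([0.00745867, 0.0073281 , 0.02328198]), 'grasp_force': 0.0, 'gripper_width': 1.000801977970182}
scene [ 1.28859825 -0.33144779  0.94326335] [-0.63288127  0.26905494 -0.72599637] 0.015789777365962637
side [0.451781   1.17873704 0.91827261] [ 0.07151054 -0.81015862 -0.58183267] -0.1709434413228597
```

View pics/scene0.png

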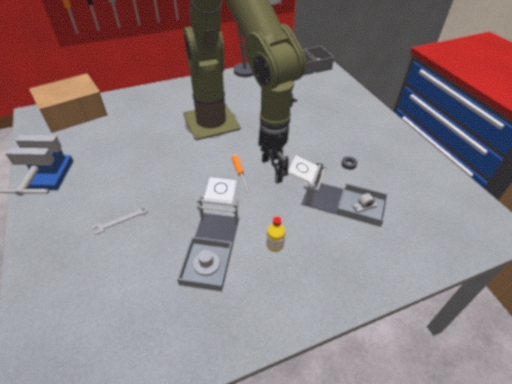

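View pics/side0.png

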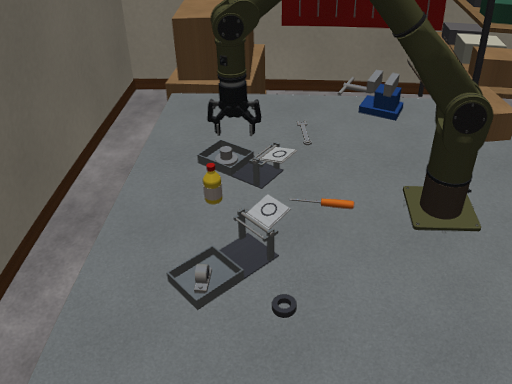

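The hub (round flange) is in the tray at scene pixel (205,262), which is the -y side, so it's the right station. The block is in the left tray at (367,202). The right flag is the white plate at scene (221,192), ring face up.

```bash
python3 - <<'E'
from h import *
for n,box in(("scene",(195,170,245,215)),("side",(255,140,300,170))):
    d=np.load(n+"0.npz");P,rgb,z=d["P"],d["rgb"],d["z"]
    m=np.zeros(z.shape,bool);x0,y0,x1,y1=box;m[y0:y1,x0:x1]=1
    w=m&(rgb.min(2)>170)&(z>0)&(P[...,2]>.06)
    Q=P[w];c=np.median(Q,0);Q=Q[np.linalg.norm(Q-c,axis=1)<.075]
    c=Q.mean(0);_,s,V=np.linalg.svd(Q-c);nn=V[2]*np.sign(V[2,2])
    print(n,len(Q),"c",c.round(4),"normal",nn.round(3),"tilt",np.arccos(nn[2]).round(3),"rms",(s[2]/len(Q)**.5).round(4))
    r=cv2.minAreaRect((Q[:,:2]*1000).astype(np.float32));print(r,cv2.boxPoints(r).round(0).tolist())
d=np.load("scene0.npz");P,rgb,z=d["P"],d["rgb"],d["z"]
# right station region, above bench: tray walls
m=np.zeros(z.shape,bool);m[230:292,170:245]=1
Q=P[m&(z>0)&(P[...,2]>.022)&(P[...,2]<.045)]
r=cv2.minAreaRect((Q[:,:2]*1000).astype(np.float32));print("tray",len(Q),r,cv2.boxPoints(r).round().tolist())
m=np.zeros(z.shape,bool);m[188:225,190:245]=1
Q=P[m&(z>0)&(rgb.max(2)<190)&(P[...,2]>.085)&(P[...,2]<.13)]
print("br",len(Q));
k,l,ce=cv2.kmeans(Q.astype(np.float32),2,None,(3,50,1e-4),5,0);print(ce)
I=cv2.resize(rgb[140:300,160:270],None,fx=5,fy=3.75*1,interpolation=2)
I=cv2.resize(rgb[150:290,165:345],None,fx=4,fy=4,interpolation=2);cv2.imwrite("pics/crop1.png",I[...,::-1])
E
```

```text
scene 719 c [ 0.5145 -0.124   0.107 ] normal [ 0.181 -0.111  0.977] tilt 0.214 rms 0.0024
((517.1257934570312, -128.58978271484375), (101.77433013916016, 114.1473388671875), 58.49166488647461) [[442.0, -142.0], [539.0, -202.0], [592.0, -115.0], [495.0, -55.0]]Traceback (most recent call last):
  File "<stdin>", line 8, in <module>
IndexError: index 2 is out of bounds for axis 0 with size 1
```

```bash
python3 - <<'E'
from h import *
for n,box,t in(("scene",(195,170,245,215),150),("side",(255,140,300,170),130)):
    d=np.load(n+"0.npz");P,rgb,z=d["P"],d["rgb"],d["z"]
    m=np.zeros(z.shape,bool);x0,y0,x1,y1=box;m[y0:y1,x0:x1]=1
    w=m&(rgb.min(2)>t)&(z>0)&(P[...,2]>.085)
    Q=P[w];c=np.median(Q,0);Q=Q[np.linalg.norm(Q-c,axis=1)<.07]
    c=Q.mean(0);_,s,V=np.linalg.svd(Q-c);nn=V[2]*np.sign(V[2,2])
    Q=Q[abs((Q-c)@nn)<.005];c=Q.mean(0);_,s,V=np.linalg.svd(Q-c);nn=V[2]*np.sign(V[2,2])
    print(n,len(Q),"c",c.round(4),"normal",nn.round(3),"tilt",np.arccos(nn[2]).round(3),"rms",(s[2]/len(Q)**.5).round(4))
    r=cv2.minAreaRect((Q[:,:2]*1000).astype(np.float32));print(r,cv2.boxPoints(r).round(0).tolist())
d=np.load("scene0.npz");P,rgb,z=d["P"],d["rgb"],d["z"]
m=np.zeros(z.shape,bool);m[230:292,170:245]=1
Q=P[m&(z>0)&(P[...,2]>.022)&(P[...,2]<.042)]
r=cv2.minAreaRect((Q[:,:2]*1000).astype(np.float32));print("tray",len(Q),r,cv2.boxPoints(r).round().tolist())
m=np.zeros(z.shape,bool);m[198:220,190:245]=1
Q=P[m&(z>0)&(rgb.max(2)<150)&(P[...,2]>.09)&(P[...,2]<.12)]
print("br",len(Q));
if len(Q)>3:
    k,l,ce=cv2.kmeans(Q.astype(np.float32),2,None,(3,50,1e-4),5,0);print(ce)
I=cv2.resize(rgb[150:290,165:345],None,fx=4,fy=4,interpolation=2);cv2.imwrite("pics/crop1.png",I[...,::-1])
E
```

```text
scene 732 c [ 0.5162 -0.1245  0.1067] normal [ 0.183 -0.109  0.977] tilt 0.214 rms 0.002
((518.331298828125, -126.95634460449219), (111.00129699707031, 115.82293701171875), 59.584754943847656) [[440.0, -146.0], [540.0, -204.0], [596.0, -108.0], [496.0, -50.0]]
side 226 c [ 0.511  -0.1191  0.1079] normal [ 0.179 -0.112  0.977] tilt 0.213 rms 0.0016
((512.4948120117188, -119.71036529541016), (90.3656005859375, 81.56901550292969), 55.337310791015625) [[453.0, -134.0], [520.0, -180.0], [572.0, -106.0], [505.0, -59.0]]
tray 580 ((695.837890625, -236.08578491210938), (131.06417846679688, 154.50604248046875), 58.96629333496094) [[596.0, -252.0], [728.0, -332.0], [796.0, -220.0], [663.0, -140.0]]
br 42
[[ 0.5255895  -0.19701879  0.09745091]
 [ 0.58613306 -0.09947961  0.09662046]]
```

View pics/crop1.png

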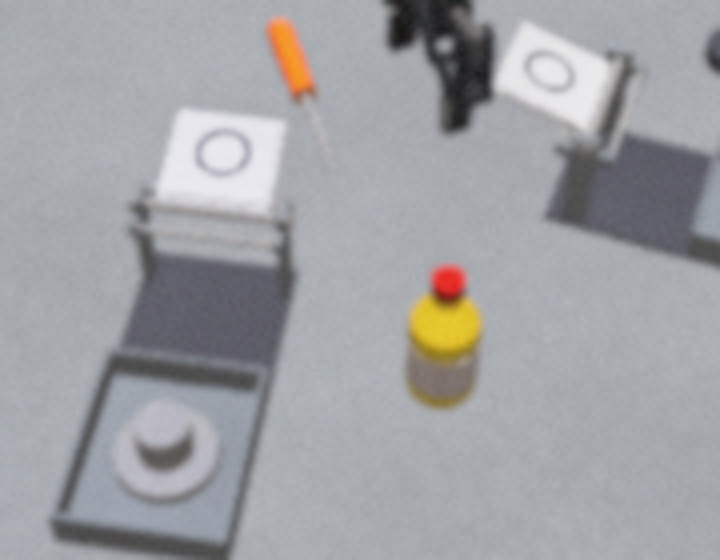

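The right station has yaw ≈ -31° (x direction 0.857, -0.515), and its pivot is at about (0.548, -0.146, 0.095). The flag angle is about 0.21. The crop shows the flag at (222,152), its brackets at (145,230) and (288,250), and the hub in the tray at (165,440).

Plan: shut the fingers, twist -1.03 so that tool -x is station +x, and go to the near side of the flag.

servo_tool(
  plan=[0, 0, 0, -0.115, 0, 0, 0, -0.115, 0, 0, 0, -0.115, 0, 0, 0, -0.115, 0, 0, 0, -0.115, 0, 0, 0, -0.115, 0, 0, 0, -0.115, 0, 0, 0, -0.115, 0, 0, 0, -0.11, 1.6, -2.05, 0, 0, 1.6, -2.05, 0, 0, 1.6, -2.05, 0, 0, 1.6, -2.05, 0, 0, 1.6, -2.05, 0, 0, 1.6, -2.05, 0, 0, 1.6, -2.05, 0, 0, 1.6, -2.05, 0, 0, 0, 0, 0, 0],
  gripper=255,
  grip_force=20,
)

```text
t: 1.6
ee_pos: [0.4243, -0.0774, 0.2306]
orientation: [-0.842, -3.019, 0.008]
force: [-1.2, -0.3, 0.5]
gripper_width: 0.003
grasp_force: 0.0
```

```bash
cat >> h.py <<'E'
from scipy.spatial.transform import Rotation as R
PV=np.array([.548,-.146,.095]);a=np.radians(-31)
B=np.array([[np.cos(a),np.sin(a),0],[-np.sin(a),np.cos(a),0],[0,0,1]])
def st():
    s=readout.observe();print("t",round(s["t"],2),"st mm",(B@(s["ee_pos"]-PV*[1,1,0])*1000).round(1),"F st",(B@s["force"]).round(2),"w",round(s["gripper_width"],2));return s
E
python3 - <<'E'
from h import *
s=st();print((B@R.from_rotvec(s["orientation"]).as_matrix()).round(3))
c=cap("wrist");P=pts(c);S=(P-PV*[1,1,0])@B.T;rgb=c["pixels"]
w=(rgb.min(2)>140)&(c["range_z"]>0)&(abs(S[...,0])<.13)&(abs(S[...,1])<.07)&(S[...,2]>.08)&(S[...,2]<.15)
Q=S[w];print(len(Q),Q.min(0).round(3) if len(Q) else 0,Q.max(0).round(3) if len(Q) else 0)
cv2.imwrite("pics/w1.png",rgb[...,::-1])
E
```

```text
t 1.6 st mm [-141.4   -4.9  230.6] F st [-0.89 -0.83  0.53] w 0.0
[[-1.     0.003 -0.006]
 [ 0.003  1.    -0.007]
 [ 0.005 -0.007 -1.   ]]
1429 [-0.089 -0.043  0.092] [-0.023  0.048  0.117]
```

View pics/w1.png

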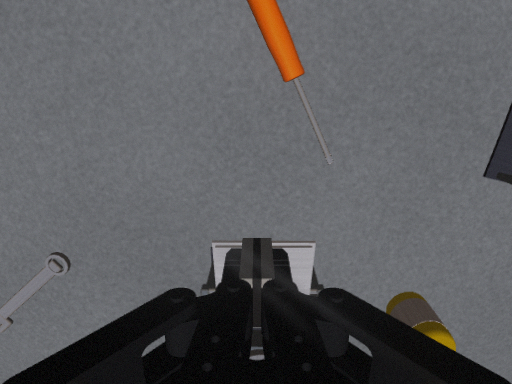

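The wrist view shows the flag's free edge at row 243 (columns 212–315), centred under the shut fingers at (257,255). In the station frame the edge lies at x = -89 mm. Next I lower the fingers in front of it.

servo_tool(
  plan=[0, 0, 2.5, 0, 0, 0, 2.5, 0, 0, 0, 2.5, 0, 0, 0, 2.5, 0, 0, 0, 2.5, 0, 0, 0, 2, 0, 0, 0.3, 0, 0, -1, 0, 0, 0, -1, 0, 0, 0, -1, 0, 0, 0, 0, 0, 0, 0, 0, 0, 0, 0],
)

```text
t: 2.65
ee_pos: [0.4593, -0.0873, 0.087]
orientation: [0.84, 3.025, 0.002]
force: [-0.9, -1.1, -0.8]
gripper_width: -0.001
grasp_force: 0.0
```

```bash
python3 -c "
from h import *;st()"
```

```text
t 2.65 st mm [-106.2    4.6   87. ] F st [-0.22 -1.36 -0.79] w -0.0
```

servo_tool(
  plan=[-0.4, 0, -0.5, 0, -0.4, 0, -0.5, 0, -0.4, 0, -0.5, 0, -0.4, 0, -0.6, 0, -0.4, 0, -0.6, 0, -0.4, 0, -0.6, 0, -0.4, 0, -0.5, 0, -0.4, 0, -0.5, 0, -0.5, 0, -0.4, 0, -0.5, 0, -0.4, 0, -0.6, 0, -0.4, 0, -0.6, 0, -0.3, 0, 0, 0, 0, 0, 0, 0, 0, 0],
)

```text
t: 3.82
ee_pos: [0.5054, -0.1159, 0.1447]
orientation: [0.84, 3.025, 0.0]
force: [-0.1, -0.2, -0.3]
gripper_width: 0.0
grasp_force: 0.0
```

```bash
python3 -c "
from h import *;st()
c=cap('scene');cv2.imwrite('pics/s2.png',cv2.resize(c['pixels'][100:300,130:330],None,fx=3,fy=3,interpolation=2)[:600,:,::-1])"
```

```text
t 3.82 st mm [-52.    3.8 144.7] F st [ 0.02 -0.19 -0.32] w 0.0
```

View pics/s2.png

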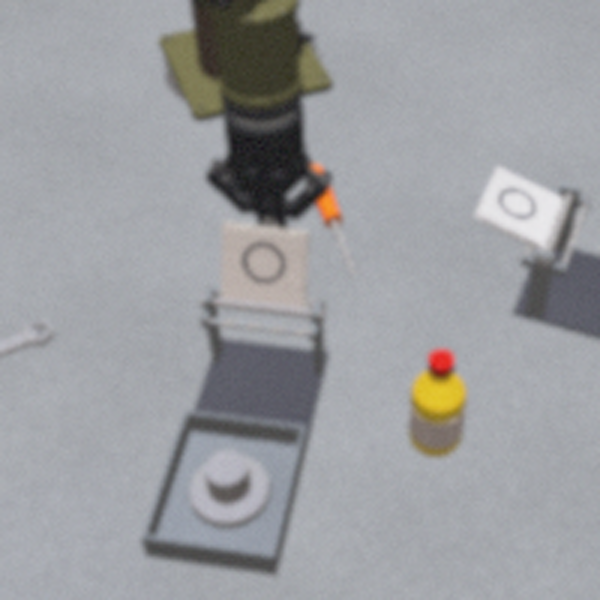

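The flag stands at about 1.1 rad at (265,262), with the fingers behind it and nothing else moved. I continue over the hinge.

servo_tool(
  plan=[-0.5, 0, -0.1, 0, -0.5, 0, -0.1, 0, -0.5, 0, -0.1, 0, -0.5, 0, -0.1, 0, -0.5, 0, -0.1, 0, -0.5, 0, -0.1, 0, -0.5, 0, -0.1, 0, -0.6, 0, -0.1, 0, -0.5, 0, 0.1, 0, -0.5, 0, 0.1, 0, -0.5, 0, 0.1, 0, -0.5, 0, 0.1, 0, -0.5, 0, 0.1, 0, -0.4, 0, 0.3, 0, -0.4, 0, 0.3, 0, -0.4, 0, 0.3, 0, -0.4, 0, 0.3, 0, -0.4, 0, 0.3, 0, 0, 0, 0, 0],
)

```text
t: 5.45
ee_pos: [0.5785, -0.1601, 0.1315]
orientation: [-0.84, -3.027, 0.0]
force: [-0.1, -0.8, 0.0]
gripper_width: 0.001
grasp_force: 0.0
```

```bash
python3 -c "
from h import *;st()"
```

```text
t 5.45 st mm [ 33.4   3.6 131.5] F st [ 0.31 -0.7   0.05] w 0.0
```

servo_tool(
  plan=[-0.4, 0, 0.4, 0, -0.4, 0, 0.4, 0, -0.4, 0, 0.4, 0, -0.4, 0, 0.4, 0, -0.1, 0, 0.4, 0, -0.1, 0, 0.4, 0, 0, 0, 0.3, 0, 0, 0, 0.3, 0, 0, 0, 0.2, 0, 0, 0, 0.1, 0, 0, 0, 0, 0, 0, 0, 0, 0],
)

```text
t: 6.45
ee_pos: [0.5934, -0.1688, 0.0993]
orientation: [-0.839, -3.027, -0.0]
force: [0.1, 0.1, 0.6]
gripper_width: 0.001
grasp_force: 0.0
```

```bash
python3 -c "
from h import *;st()"
```

```text
t 6.45 st mm [50.7  3.9 99.3] F st [0.02 0.1  0.56] w 0.0
```

servo_tool(
  plan=[0, 0, 0.1, 0, 0, 0, 0, 0, 0, 0, -1, 0, 0, 0, -2, 0, 0, 0, -3, 0, 0, 0, -3, 0, 0, 0, -3, 0, 0, 0, -2, 0, 3, 0, 0, 0, 3, 0, 0, 0, 3, 0, 0, 0, 3, 0, 0, 0, 0, 0, 0, 0, 0, 0, 0, 0],
)

```text
t: 7.62
ee_pos: [0.4897, -0.1065, 0.2393]
orientation: [0.836, 3.028, -0.001]
force: [0.7, -0.0, 0.4]
gripper_width: -0.001
grasp_force: 0.0
```

```bash
python3 -c "
from h import *;st()
c=cap('scene');S=(pts(c)-PV*[1,1,0])@B.T;rgb=c['pixels']
w=(rgb.min(2)>140)&(abs(S[...,1])<.04)&(S[...,0]>.015)&(S[...,0]<.085)&(S[...,2]>.06)&(S[...,2]<.2)
Q=S[w];print(len(Q),np.linalg.lstsq(np.c_[Q[:,:2],np.ones(len(Q))],Q[:,2],rcond=None)[0])
cv2.imwrite('pics/s3.png',cv2.resize(rgb[100:300,130:330],None,fx=3,fy=3,interpolation=2)[:,:,::-1])"
```

```text
t 7.62 st mm [-70.3   3.9 239.3] F st [0.59 0.3  0.43] w -0.0
348 [0.00070166 0.00061879 0.09998538]
```

View pics/s3.png

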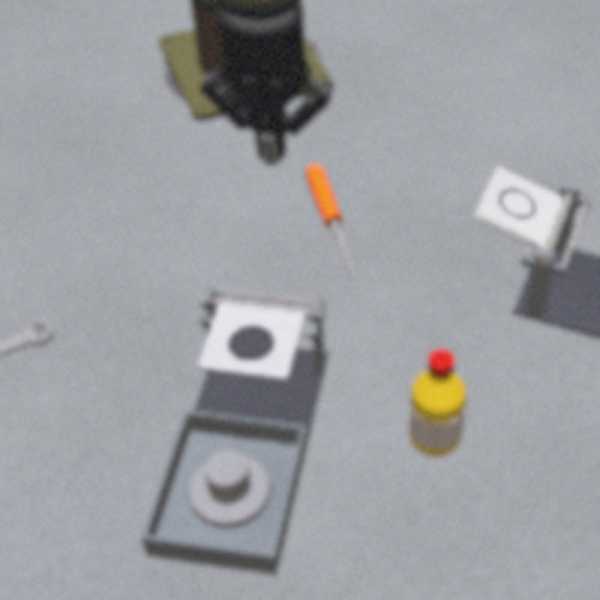

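The flag now lies flat on the far side with its disc showing at (252,342) and a measured slope of about 0. The left flag, hub, bottle and tools are where they were, and the arm is clear.

```bash
python3 -c "
from bench import ctrl;print(ctrl.finish_job())"
```

```text
the job is handed in; nothing more can be done
None
```

I turned over the right station's flag (the hub's tray): it lies level on the far side with the disc face up, the other flag, parts, tools and bottle look unmoved, and the job was handed in after about 8 s of robot time.

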